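Return the red eyedrop bottle and log it with the reader wand

ROBOT

A 7-joint arm with a two-finger parallel gripper is mounted at the origin on the work surface. World frame = base frame: x ahead of the robot, y to its left, z up, the work surface at z = 0. Lengths are in m, angles in rad, forces in N, time in s.
With the tool pointing down it reaches from about 0.375 to 0.925 m from the base axis. Payload 3.1 kg.
Tool frame: the origin (TCP) lies at the very end of the fingers, on their centre line; the grasp point (between the pads) lies 19 mm behind it; y points along the fingers, z is the direction in which the jaws open and shut, and the axes are right-handed (so a half turn about y gives the same grasp; the last joint's range is limited). The gripper opens to 85 mm and grips with 20 to 120 N. Pads are 22 mm wide; open, the fingers measure 114 mm over their backs; the gripper's body (76 mm by 85 mm) begins 54 mm behind the grasp point. The pads swing forward as they close: fully open they stand 13 mm farther back than shut.
Start: joints at [-1.291, 0.383, 0.044, 1.598, -0.018, 1.161, -0.05], TCP at [0.24, 0.604, 0.231] pointing down, gripper open.
Joint ranges: [-2.61, 2.61], [-0.41, 2.15], [-1.48, 1.57], [0, 2.5], [-1.57, 4.71], [0.05, 1.97], [-2.85, 2.85]. Speed limits (rad/s): [2.79, 2.79, 3.14, 3.14, 3.14, 3.14, 3.14].

INTERFACE

Orientations are given as a rotation vector (axis times angle).
In Python, from cell import arm, inverse_kinematics, eyes, workorder, models gives the robot as it stands. Calls block until the motion is done:
- arm.move_to(position, orientation): joint-space move of the TCP to a pose.
- arm.movel(position, ori=None, feed=0.15, stop_force=None): straight line of the TCP; ori=None keeps the orientation; feed is the mean speed in m/s. With stop_force (N) it stops when the force on the tool has changed by that much, and returns True; else False.
- arm.movej(angles): joint-space move.
- arm.move_gripper(opening, effort=None): finger opening in m; effort is the grip in N (None keeps the last); returns when the fingers have stopped.
- arm.hold(seconds).
- inverse_kinematics(position, orientation): joint angles nearest the present ones, or None.
- arm.read_state(): the state.
- eyes.snapshot(name): name is "scene" or "top" or "wrist"; returns the picture (480x640x3 uint8, red, green, blue); there is no depth.
- eyes.camera_info(name): a dict with "fx", "fy", "cx", "cy" (pixels), "R" (3x3) and "t" (3): a world point X has camera coordinates R X + t; the wrist camera has in their place "hand_eye" (4x4, takes a point from camera to tool coordinates, whose origin is the TCP and whose axes are the tool frame's). Camera axes: x right, y down, z forward; pixel columns grow to the right and rows downward; lengths in m; the calibration is good to about 2 mm. A picture is of the moment at which its call begins: read the wrist's pose just before it. camera_info takes no time and is no camera call.
A pose or a line that the arm cannot do raises arm.IKError and nothing moves.
- workorder.close_job(): hands the job in, once; it reports no verdict.
Trained networks look in the newest picture that a camera, given by its name, has taken for a name from the list of things; names that differ only in an ending like _2 or _b are one class to them, and where a whole thing is asked for, a point or a joint stands for the part that bears it (a point fixed in the world has none). Each returns a list of dicts, best first, with "confidence" (0 to 1); they miss things now and then, are a little off and sometimes report something else, mostly with a low value. They report only what shows in the picture. A call takes as long as a camera call. They do not tell look-alikes from the thing itself.
- models.silhouettes(thing, camera): "mask" (480x640 bool, what is visible of it) and "point" ([column, row] in pixels, amid what is visible of it).
The state is a dict: "time": time; "joint_pos": joint angles; "dq": joint speeds; "tau": joint torques, N m; "ee_pos": TCP position; "eef_rot": TCP orientation; "ft_force": force on the tool from outside, world axes, zero at the start; "torque": the same for the moment, N m; "width": finger opening in m.
Only numpy, scipy, OpenCV 4.12 (cv2) and the standard library are available. Lean on these libraries where they do the work, as an engineer would, in place of code of your own. Each camera call takes 0.05 s, during which the arm holds its last target. There are 200 camera calls.

TASK

Put the eyedrop bottle with the red cap back into the red holder on the tray, upright and fully down, and let go of it. Then take the reader wand out of its stand and hold its metal tip on the black dot of the copper pad on the dose logger, with the wand square to the sloping pad, pressing lightly so that the sprung pad sinks about half of its 10 mm travel; never press hard. Finish while still holding the wand there like that, without putting it down, and leave the other bottles, saucer, magnifier and glasses case where they are.

Things in the scene. Friction and masses are not known exactly. Their poses are not given: they have to be found in the camera images.
- bottle_red: white plastic eyedrop bottle, loose, about 30 g: body 26 mm diameter and 50 mm tall, then a red twist cap 20 mm diameter up to 70 mm total height, red band near the foot; origin at the centre of its underside, z up; starts standing on the cart top in front of the robot; must go into the red holder
- holder_red: red square bottle holder, fixed, 50 x 50 x 26 mm high, standing on the tray floor; round well open upwards in its middle, 33 mm diameter with a 2 mm chamfer, 20 mm deep (well floor 6 mm above the underside); origin at the centre of its underside, z up; starts empty
- holder_blue: blue square bottle holder, fixed, 50 x 50 x 26 mm high, standing on the tray floor; round well open upwards in its middle, 33 mm diameter with a 2 mm chamfer, 20 mm deep (well floor 6 mm above the underside); origin at the centre of its underside, z up; holds the blue-capped bottle
- holder_green: green square bottle holder, fixed, 50 x 50 x 26 mm high, standing on the tray floor; round well open upwards in its middle, 33 mm diameter with a 2 mm chamfer, 20 mm deep (well floor 6 mm above the underside); origin at the centre of its underside, z up; empty, belongs to the green-capped bottle, not to be used
- bottle_blue: white plastic eyedrop bottle, loose, about 30 g: body 26 mm diameter and 50 mm tall, then a blue twist cap 20 mm diameter up to 70 mm total height, blue band near the foot; origin at the centre of its underside, z up; stands in the blue holder, leave it
- bottle_green: white plastic eyedrop bottle, loose, about 30 g: body 26 mm diameter and 50 mm tall, then a green twist cap 20 mm diameter up to 70 mm total height, green band near the foot; origin at the centre of its underside, z up; stands on the tray, leave it
- tray: stainless steel tray, fixed, 260 (x) x 380 (y) mm, floor 3 mm thick, rim 12 mm high; origin at the centre of its underside; the three holders stand in a row along y in its far half
- saucer: white ceramic saucer, 84 mm diameter, 14 mm high, on the tray; origin at the centre of its underside; leave it
- magnifier: blue magnifier lying on the tray: round lens 68 mm diameter, 9 mm thick, handle 16 mm wide along its +y to 108 mm from the lens centre; origin under the lens centre; leave it
- glasses_case: grey closed glasses case on the cart top beyond the tray, 60 (x) x 160 (y) x 36 mm high; origin at the centre of its underside; leave it
- stand: grey wand stand, fixed, 60 x 60 x 60 mm; hole 17 mm diameter and 52 mm deep in the middle of its top; origin at the centre of its underside
- wand: reader wand, loose, about 60 g, standing upright in the stand, its shoulder resting on the stand's top: white square handle 24 x 24 mm, from 45 to 120 mm above the tip, sides along its x and y; below it a thin round steel rod 8 mm diameter, 45 mm long, with a rounded tip. Origin at the tip end, z from the tip up the handle. In the stand the handle spans 60 to 135 mm above the cart top
- wand_tip (a point): the very end of the wand's metal tip, on its axis (same place as the wand's origin; z up the handle)
- logger: dose logger, fixed: white and grey sloping box 105 (x) x 120 (y) mm, its top face leaning 0.35 rad (20 degrees) towards its own -x side, about 43 mm high at that low edge and 81 mm at the other; a copper pad stands out in the middle of the face, with a black bezel round it; origin at the centre of its underside
- pad_spot (a point): the black dot (10 mm diameter) at the centre of the top of the round copper pad (28 mm diameter, standing 12 mm out of the sloping face at rest); z is the outward normal of the pad, tilted 0.35 rad from vertical; moves with the pad
- pad (a joint): how far the pad is pressed in along its normal, m: 0 at rest, 0.010 fully in (hard stop). Spring 500 N/m with 1 N preload, so half way (0.005) takes about 3.5 N
Mind the look-alikes: they are no part of the job. What is shaped like the wand but yellow is not meant.

How it is judged:
By the outcome, as a careful person would: the job done as asked, in the order asked, and still so for the second after the job is handed in, while the arm keeps its last pose, push and grip.
It also fails if it takes over 54 s, if anything falls off the work surface, if the arm or the gripper's body presses on something with over 40 N, if the wrist force passes 120 N, or if a joint passes its speed limit or range.

## Working session

There is one attempt and no reset: what is moved stays moved. The work goes in short steps, each a Python script; the robot and the scene stay as the last script left them, time stands still between calls to the robot, and variables do not carry over. Pictures are saved under pics/ and viewed, about 8 in all and at most 12, crops included, and the job is handed in when it is done.

```bash
mkdir -p pics; ls
python3 - <<'E'
from cell import arm,eyes
import cv2,numpy as np
for n in("scene","top"):
    cv2.imwrite(f"pics/{n}0.png",eyes.snapshot(n)[...,::-1]); i=eyes.camera_info(n); print(n,{k:np.round(v,4).tolist() for k,v in i.items()})
print(np.round(eyes.camera_info("wrist")["hand_eye"],4).tolist(),{k:v for k,v in eyes.camera_info("wrist").items() if k!="hand_eye"})
print(arm.read_state())
E
```

```text
pics
scene {'fx': 483.7497, 'fy': 483.7497, 'cx': 316.9704, 'cy': 246.9101, 'R': [[-0.0295, 0.9994, -0.0177], [0.7148, 0.0087, -0.6993], [-0.6987, -0.0333, -0.7146]], 't': [0.0167, -0.3433, 1.3056]}
top {'fx': 608.2264, 'fy': 608.2264, 'cx': 326.8234, 'cy': 232.5828, 'R': [[-0.0172, -0.9998, -0.0037], [-0.9978, 0.0174, -0.0638], [0.0639, 0.0026, -0.998]], 't': [0.016, 0.5782, 1.2856]}
[[0.0002, 0.9518, 0.3066, -0.0777], [-0.0008, -0.3066, 0.9518, -0.1426], [1.0, -0.0005, 0.0007, -0.0006], [0.0, 0.0, 0.0, 1.0]] {'fx': 350.129978755639, 'fy': 350.129978755639, 'cx': 323.27988600708903, 'cy': 237.2755995204479}
{'time': 0.1, 'joint_pos': array([-1.29083706,  0.38372476,  0.0438288 ,  1.599436  , -0.01783608,
        1.1611883 , -0.04989621]), 'dq': array([-0.00053571, -0.00036613, -0.00010249, -0.00473467, -0.00128038,
        0.00052549, -0.0010592 ]), 'tau': array([ 2.55549690e-03, -4.34729218e+01,  1.02916449e+00, -2.50455916e+01,
        1.08734728e-02,  5.46419498e-03,  1.61240632e-06]), 'ee_pos': array([0.23944325, 0.6033683 , 0.23002224]), 'eef_rot': array([-1.55277008,  0.2965882 , -0.2961656 ]), 'ft_force': array([0.36110415, 0.02081381, 0.36375905]), 'torque': array([ 0.00088321, -0.03892861,  0.02528606]), 'width': 0.08535018449369784}
```

View pics/scene0.png

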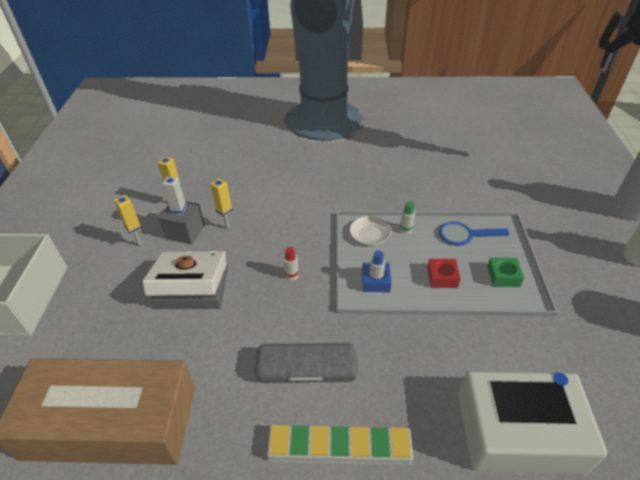

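View pics/top0.png

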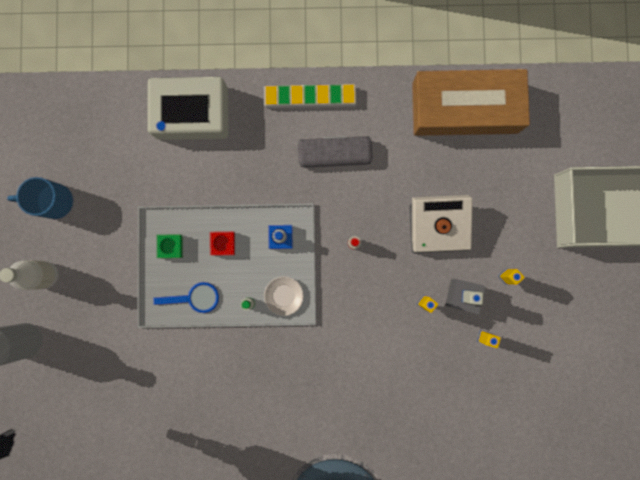

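Scene: the red-capped bottle is at scene (291,264) and top (355,242). The red holder is at top (222,243), with blue at (280,237) and green at (169,246). The green bottle is at top (247,303). The white wand is in its stand at top (473,297), scene (174,195). Yellow look-alikes stand at top (428,304), (512,277) and (490,340). The logger pad is at top (443,226), scene (185,262).

Next I'll get coarse positions and then look from near.

```bash
cat > h.py <<'E'
from cell import arm,inverse_kinematics,eyes,workorder,models
import cv2,numpy as np
from scipy.spatial.transform import Rotation as Ro
def rot(yaw,n=(0,0,1)):
    "tool pointing along -n; jaw axis (tool z) along yaw direction projected square to n"
    y=-np.array(n,float)/np.linalg.norm(n); z=np.array([np.cos(yaw),np.sin(yaw),0]); z-=y*(z@y); z/=np.linalg.norm(z)
    return Ro.from_matrix(np.c_[np.cross(y,z),y,z]).as_rotvec()
def cam(name,st=None):
    i=eyes.camera_info(name); K=np.array([[i["fx"],0,i["cx"]],[0,i["fy"],i["cy"]],[0,0,1]])
    if name!="wrist": return K,np.array(i["R"]),np.array(i["t"])
    Rt=Ro.from_rotvec(st["eef_rot"]).as_matrix(); H=np.array(i["hand_eye"])
    Rw=Rt@H[:3,:3]; c=Rt@H[:3,3]+st["ee_pos"]; return K,Rw.T,-Rw.T@c
def ray(c,uv):
    K,R,t=c; d=R.T@np.linalg.inv(K)@np.array([uv[0],uv[1],1.]); return -R.T@t,d/np.linalg.norm(d)
def atz(c,uv,z):
    o,d=ray(c,uv); return o+d*(z-o[2])/d[2]
def tri(rs):
    A=sum(np.eye(3)-np.outer(d,d) for o,d in rs); b=sum((np.eye(3)-np.outer(d,d))@o for o,d in rs); return np.linalg.solve(A,b)
def proj(c,X):
    K,R,t=c; p=K@(R@np.asarray(X)+t); return p[:2]/p[2]
def snap(fn=None):
    st=arm.read_state(); im=eyes.snapshot("wrist")
    if fn: cv2.imwrite("pics/"+fn,im[...,::-1])
    return im,cam("wrist",st)
E
python3 - <<'E'
from h import *
np.set_printoptions(precision=4,suppress=True)
for n in("scene","top"): eyes.snapshot(n)
zs=dict(bottle_red=.035,holder_red=.022,wand=.1,stand=.06,logger=.06,pad_spot=.073)
for th,z in zs.items():
    out=[];rs=[]
    for n in("top","scene"):
        r=models.silhouettes(th,n)
        for q in r[:4 if th=="wand" else 1]:
            c=np.argwhere(q["mask"]).mean(0)[::-1]; out.append((n,round(q["confidence"],2),c.round(),atz(cam(n),c,z)[:2]))
        if r: rs.append(ray(cam(n),np.argwhere(r[0]["mask"]).mean(0)[::-1]))
    print(th,*out,"tri",tri(rs) if len(rs)>1 else None)
t=cam("top"); print("wandtop",atz(t,(473,297),.135),"yellow",[atz(t,p,.13) for p in((428,304),(512,277),(490,340))],"pad",atz(t,(443,226),.075),"redcap",atz(t,(354.5,242),.07))
E
```

```text
bottle_red ('scene', 0.94, array([289., 264.]), array([ 0.5585, -0.0503])) tri None
holder_red ('top', 0.74, array([222., 243.]), array([0.5601, 0.2309])) ('scene', 0.71, array([443., 273.]), array([0.5648, 0.2312])) tri [0.5604 0.2322 0.0169]
wand ('top', 0.84, array([488., 339.]), array([ 0.3567, -0.3104])) ('top', 0.77, array([427., 303.]), array([ 0.4283, -0.1912])) ('top', 0.71, array([510., 276.]), array([ 0.4793, -0.3595])) ('top', 0.64, array([472., 297.]), array([ 0.4396, -0.2811])) ('scene', 0.77, array([173., 195.]), array([ 0.4411, -0.2797])) ('scene', 0.7, array([167., 167.]), array([ 0.3521, -0.3153])) ('scene', 0.62, array([128., 216.]), array([ 0.5036, -0.3488])) ('scene', 0.61, array([221., 198.]), array([ 0.4495, -0.1859])) tri [ 0.3469 -0.3255  0.0222]
stand ('top', 0.68, array([462., 295.]), array([ 0.4423, -0.2705])) ('scene', 0.67, array([181., 224.]), array([ 0.4791, -0.264 ])) tri [ 0.4411 -0.2793  0.0245]
logger ('top', 0.82, array([440., 223.]), array([ 0.591 , -0.2297])) ('scene', 0.6, array([187., 280.]), array([ 0.6209, -0.2227])) tri [ 0.5934 -0.2356  0.0276]
pad_spot ('top', 0.57, array([443., 226.]), array([ 0.5847, -0.2322])) ('scene', 0.62, array([184., 261.]), array([ 0.5898, -0.2308])) tri [ 0.585  -0.2331  0.0677]
wandtop [ 0.441  -0.2753  0.135 ] yellow [array([ 0.4287, -0.1886,  0.13  ]), array([ 0.4783, -0.3537,  0.13  ]), array([ 0.3574, -0.3067,  0.13  ])] pad [ 0.5842 -0.2326  0.075 ] redcap [ 0.5547 -0.0507  0.07  ]
```

Run:
```python
from h import *
np.set_printoptions(precision=3,suppress=True)
s=np.sin(.35);c=np.cos(.35)
for nm,p,n in(("bot",(.555,-.05,.03),(0,0,1)),("hold",(.56,.232,.035),(0,0,1)),("wand",(.441,-.277,.1),(0,0,1)),("pad+x",np.array([.585,-.233,.07])+.05*np.array([s,0,c]),(s,0,c)),("pad-x",np.array([.585,-.233,.07])+.05*np.array([-s,0,c]),(-s,0,c))):
    for y in(-90,-45,0,45,90,135,180): 
        q=inverse_kinematics(np.array(p),rot(np.radians(y),n)); print(nm,y,None if q is None else np.array(q))
arm.move_to([.545,-.05,.22],rot(np.pi/2)); print(arm.read_state()["time"])
im,C=snap("b1.png")
m=models.silhouettes("bottle_red","wrist"); print([(q["confidence"],q["point"]) for q in m])
hsv=cv2.cvtColor(im,cv2.COLOR_RGB2HSV); r=((hsv[...,0]<8)|(hsv[...,0]>172))&(hsv[...,1]>140)&(hsv[...,2]>60)
n,l,st,ce=cv2.connectedComponentsWithStats(r.astype(np.uint8))
for i in range(1,n):
    if st[i,4]>40: print(st[i],ce[i],atz(C,ce[i],.065))
```

```text
bot -90 [-0.655  0.64   0.834  1.985 -0.658  0.809 -1.013]
bot -45 [-0.524  0.568  0.658  1.98  -0.498  0.759 -0.356]
bot 0 [-0.489  0.553  0.612  1.979 -0.46   0.749  0.397]
bot 45 [-0.485  0.552  0.608  1.978 -0.456  0.748  1.18 ]
bot 90 [-0.444  0.537  0.555  1.977 -0.412  0.739  1.929]
bot 135 [-0.274  0.497  0.346  1.969 -0.249  0.716  2.578]
bot 180 [-0.937  1.125  1.362  1.994 -1.227  1.216 -2.195]
hold -90 [-0.916  0.611  0.576  1.856 -0.448  0.807 -1.677]
hold -45 [-0.862  0.593  0.505  1.853 -0.389  0.795 -0.938]
hold 0 [-0.843  0.587  0.48   1.852 -0.368  0.791 -0.169]
hold 45 [-0.738  0.562  0.346  1.847 -0.261  0.777  0.531]
hold 90 [-0.625  0.546  0.204  1.841 -0.152  0.769  1.23 ]
hold 135 [-0.504  0.539  0.054  1.835 -0.04   0.769  1.926]
hold 180 [-0.398  0.541 -0.077  1.83   0.057  0.774  2.636]
wand -90 [-0.277  0.438  0.903  2.046 -0.453  0.865 -0.689]
wand -45 [-0.285  0.443  0.913  2.047 -0.46   0.868  0.104]
wand 0 [-0.287  0.444  0.916  2.047 -0.463  0.868  0.891]
wand 45 [-0.107  0.368  0.684  2.04  -0.312  0.835  1.543]
wand 90 [-0.328  0.471  0.973  2.048 -
[... 469 characters left out ...]
.039  1.377  0.755  1.614  2.121]
pad+x 180 [-0.445  1.198  1.36   1.455 -0.89   1.629 -2.216]
pad-x -90 [-0.242  0.37   0.735  2.061 -0.737  0.592 -0.573]
pad-x -45 [-0.29   0.388  0.796  2.063 -0.781  0.608  0.217]
pad-x 0 [-0.281  0.384  0.785  2.063 -0.773  0.605  1.027]
pad-x 45 [-0.198  0.357  0.681  2.059 -0.7    0.58   1.784]
pad-x 90 [-0.052  0.325  0.507  2.054 -0.585  0.548  2.443]
pad-x 135 [ 0.541  0.305 -0.17   2.026 -0.168  0.495  2.848]
pad-x 180 [-0.643  0.817  1.375  2.073 -1.32   1.002 -1.753]
3.3583
[(0.77, [317.7, 220.1]), (0.73, [487.5, 99.3])]
[ 561  195   78   53 3398] [598.564 221.184] [0.548 0.193 0.065]
[313 218  19  24 369] [321.9   228.984] [ 0.555 -0.05   0.065]
```

View pics/b1.png

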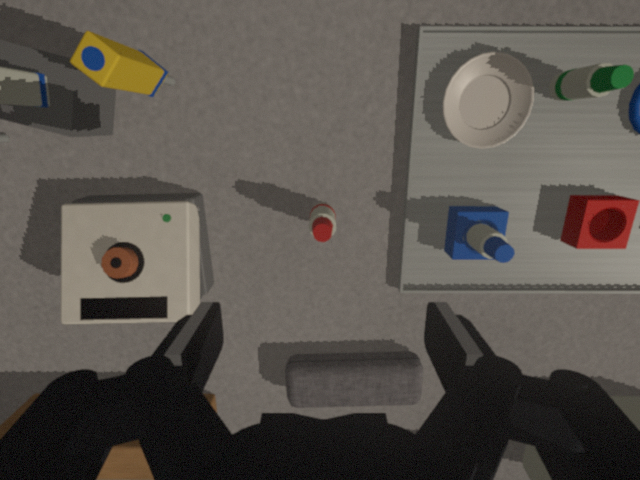

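The red bottle shows at wrist (322,229); the top view puts it at the same (0.555,−0.050). The blue-capped (490,240) and green-capped (600,82) bottles are clearly different ones, so this choice is settled. Grasping it now, then looking at the holder.

Run:
```python
from h import *
np.set_printoptions(precision=4,suppress=True)
R=rot(np.pi/2)
arm.move_gripper(.06)
arm.move_to([.555,-.050,.11],R); arm.movel([.555,-.050,.027],feed=.1)
arm.move_gripper(0.0,effort=25); print("w",arm.read_state()["width"])
arm.movel([.555,-.050,.15],feed=.2)
print("w",arm.read_state()["width"]); 
arm.move_to([.545,.2,.17],R); st=arm.read_state(); print(st["time"],st["width"],st["ee_pos"])
im,C=snap("b2.png")
m=models.silhouettes("holder_red","wrist")
for q in m[:2]:
    c=np.argwhere(q["mask"]).mean(0)[::-1]; print(q["confidence"],c,atz(C,c,.029))
hsv=cv2.cvtColor(im,cv2.COLOR_RGB2HSV); r=((hsv[...,0]<8)|(hsv[...,0]>172))&(hsv[...,1]>140)&(hsv[...,2]>40)
n,l,st,ce=cv2.connectedComponentsWithStats(r.astype(np.uint8))
for i in range(1,n):
    if st[i,4]>40: print(st[i],ce[i],atz(C,ce[i],.029))
```

```text
w 0.024324627614474032
w 0.024336796399580626
7.4917 0.02410973739920715 [0.545  0.1972 0.1692]
0.96 [364.5301 236.6179] [0.5576 0.2311 0.029 ]
[ 335  206   61   62 3535] [364.5047 236.6803] [0.5576 0.2311 0.029 ]
[300 267  49  20 245] [325.1714 273.6939] [0.5917 0.1977 0.029 ]
[ 299  315   49   74 3115] [323.0825 351.5323] [0.6719 0.1956 0.029 ]
```

View pics/b2.png

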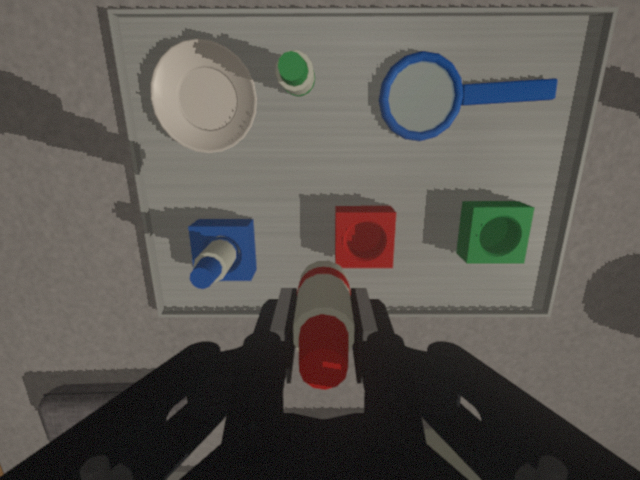

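Held bottle at (323,300), red well rim centre about (366,240). I'll compare the bottle's predicted outline with the picture, then insert it.

Run:
```python
from h import *
np.set_printoptions(precision=4,suppress=True)
st=arm.read_state(); C=cam("wrist",st); p=st["ee_pos"]; print(p,st["ft_force"])
im=cv2.imread("pics/b2.png")
print("hole",atz(C,(366,240.5),.029))
foot=[proj(C,p+[.013*np.cos(a),.013*np.sin(a),-.027]) for a in np.linspace(0,6.28,40)]
cap=[proj(C,p+[.010*np.cos(a),.010*np.sin(a),.043]) for a in np.linspace(0,6.28,40)]
for q in foot+cap: cv2.circle(im,tuple(int(round(v)) for v in q),0,(255,255,0),-1)
h=np.array([.5606,.2322,.029])
for a in np.linspace(0,6.28,60): 
    q=proj(C,h+[.0165*np.cos(a),.0165*np.sin(a),0]); cv2.circle(im,tuple(int(round(v)) for v in q),0,(0,255,255),-1)
cv2.imwrite("pics/b2c.png",cv2.resize(im[190:410,260:420],None,fx=2.7,fy=2.7,interpolation=0))
```

```text
[0.5455 0.1963 0.1697] [-0.0652  0.1904 -1.0676]
hole [0.5619 0.2317 0.029 ]
```

View pics/b2c.png

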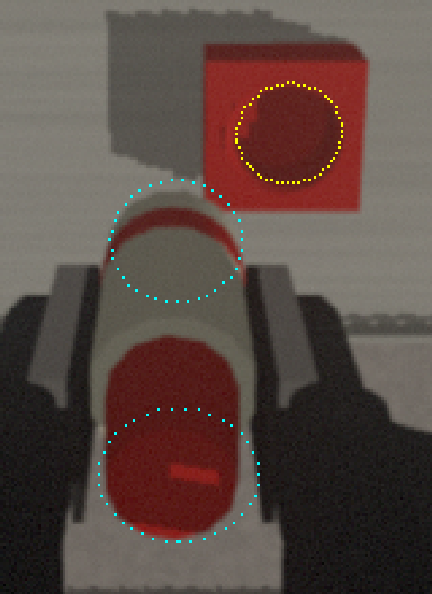

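```bash
cat >> h.py <<'E'
def fine(p,R,tol=.0007,feed=.1,n=4):
    "line to p, correcting the steady error by the measured pose"
    p=np.array(p,float); cmd=p.copy()
    for k in range(n):
        arm.movel(cmd,R,feed=feed); arm.hold(.15); e=p-arm.read_state()["ee_pos"]
        if np.linalg.norm(e)<tol: break
        cmd=cmd+e
    return cmd,e
E
python3 - <<'E'
from h import *
np.set_printoptions(precision=4,suppress=True)
R=rot(np.pi/2)
arm.movel([.560,.232,.12],R,feed=.2)
cmd,e=fine([.560,.232,.075],R); s=arm.read_state(); print(cmd,e,s["time"],(Ro.from_rotvec(s["eef_rot"]).as_matrix()[:,1]))
d=cmd-[.560,.232,.075]
r=arm.movel(np.array([.560,.232,.036])+d,R,feed=.04,stop_force=5); s=arm.read_state(); print(r,s["ee_pos"],s["ft_force"],s["width"],s["time"])
E
```

```text
[0.56   0.2319 0.0749] [0.     0.0001 0.0001] 9.6 [-0. -0. -1.]
True [0.5594 0.2316 0.0367] [-0.1018  0.4461  4.666 ] 0.023749507766529253 10.5
```

Contact at z 0.0367, where 0.036 was expected for fully down. Releasing and checking, then looking at the wand and logger.

Run:
```python
from h import *
np.set_printoptions(precision=4,suppress=True)
R=rot(np.pi/2)
arm.move_gripper(.05); p=arm.read_state()["ee_pos"]; arm.movel([p[0],p[1],.15],R,feed=.2)
a,_=snap(); 
arm.move_to([.47,-.27,.25],R); arm.hold(.2); b,C=snap("w1.png"); st=arm.read_state(); print(st["time"],st["ee_pos"])
np.savez("w1.npz",K=C[0],R=C[1],t=C[2])
cv2.imwrite("pics/c3.png",np.hstack([cv2.resize(a[100:420,200:520],(320,320)),cv2.resize(b,(480,360))[:320]])[...,::-1])
for th in("wand","pad_spot","stand","logger"):
    for q in models.silhouettes(th,"wrist")[:4]: print(th,q["confidence"],q["point"],np.argwhere(q["mask"]).mean(0)[::-1])
```

```text
13.7667 [ 0.4705 -0.2693  0.2498]
wand 0.96 [215.1, 228.2] [218.2854 226.6108]
wand 0.84 [309.1, 187.7] [309.8191 187.4712]
wand 0.75 [416.3, 166.5] [413.8224 168.7256]
wand 0.71 [263.5, 72.7] [265.6386  73.7349]
pad_spot 0.78 [358.3, 316.3] [357.6425 318.0643]
stand 0.62 [316.7, 164.4] [313.2161 170.5341]
logger 0.85 [345.7, 300.9] [347.9162 306.4915]
logger 0.21 [613.4, 247.0] [607.6975 240.4169]
```

View pics/c3.png

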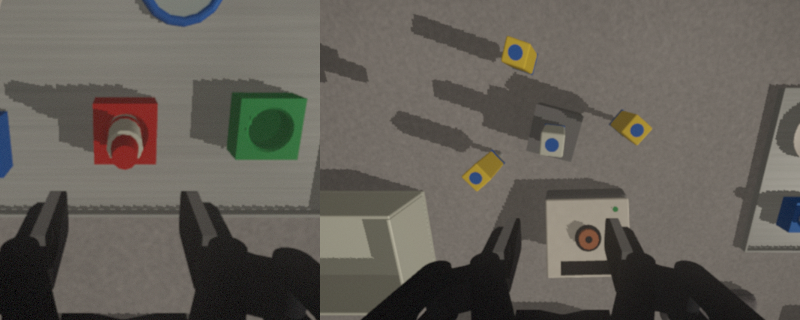

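View pics/w1.png

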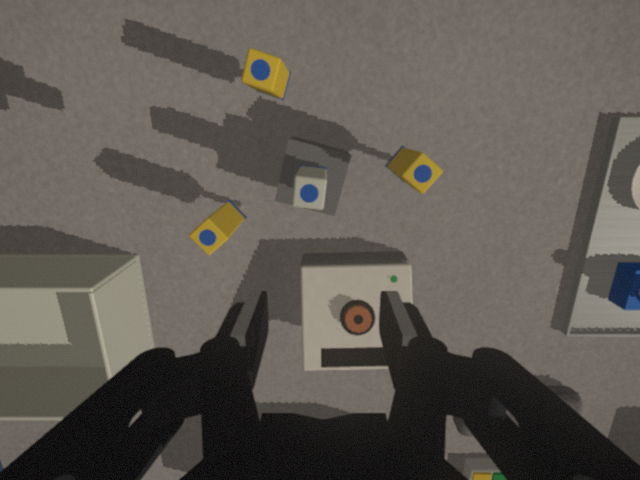

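The bottle stands upright in the red holder (crop at (125,140)). The white wand is at w1 (309,193), with yellow look-alikes at (261,70), (423,173) and (207,238). The pad dot is at (358,319). The logger's high edge faces the robot, because its grey wall shows at row 260. Refining the wand, dot and yaw numbers with a crop overlay.

Run:
```python
from h import *
from scipy.optimize import least_squares
np.set_printoptions(precision=4,suppress=True)
f=np.load("w1.npz"); C=(f["K"],f["R"],f["t"]); im=cv2.imread("pics/w1.png"); top=cv2.imread("pics/top0.png"); T=cam("top"); S=cam("scene")
def blob(im,cx,cy,h,fn):
    sub=im[cy-h:cy+h+1,cx-h:cx+h+1]; m=fn(cv2.cvtColor(sub,cv2.COLOR_BGR2HSV)); n,l,s,c=cv2.connectedComponentsWithStats(m.astype(np.uint8)); k=1+s[1:,4].argmax(); return c[k]+[cx-h,cy-h],s[k,4]
blue=lambda h:(abs(h[...,0].astype(int)-110)<15)&(h[...,1]>130)
wb,a=blob(im,309,193,16,blue); tb,a2=blob(top,473,297,10,blue)
print("wand",wb,a,atz(C,wb,.135),tb,a2,atz(T,tb,.135),"tri",tri([ray(C,wb),ray(T,tb)]))
dk,a=blob(im,358,319,8,lambda h:h[...,2]<55); print("dot",dk,a,atz(C,dk,.0733),"top",atz(T,(443,226),.0733))
# logger pose fit
s,c=np.sin(.35),np.cos(.35)
L=np.array([[.0525,.06,.081],[.0525,-.06,.081],[-.0525,.06,.043],[-.012*s,0,.062+.012*c]])
def W(v): R=Ro.from_euler("z",v[2]).as_matrix(); return L@R.T+[v[0],v[1],0]
obs=np.array([[302,265],[412,263],[304,370],dk])
g=lambda v:(np.array([proj(C,p) for p in W(v)])-obs).ravel()
o=least_squares(g,[.59,-.233,np.pi]); print("logger",o.x,"yaw deg",np.degrees(o.x[2]),"res",o.fun.round(1),"dot",W(o.x)[3])
for p in W(o.x): cv2.circle(im,tuple(proj(C,p).round().astype(int)),1,(0,255,0),-1)
w=atz(C,wb,.135)
for yaw,col in((0,(0,0,255)),(8,(0,255,0)),(14,(255,0,255))):
    R=Ro.from_euler("z",-yaw,degrees=True).as_matrix()
    q=np.array([proj(C,w+R@[x,y,0]) for x,y in((.012,.012),(.012,-.012),(-.012,-.012),(-.012,.012))]); cv2.polylines(im,[((q-[260,120])*5).astype(int)],True,col) if 0 else None
    print(yaw,q.round(1).tolist())
cr=lambda x,y,w,h,k:cv2.resize(im[y:y+h,x:x+w],None,fx=k,fy=k,interpolation=cv2.INTER_CUBIC)
cv2.imwrite("pics/w1c.png",np.hstack([cr(265,130,95,95,5),cv2.resize(cr(295,250,130,130,1),(475,475))])[:, :800])
```

```text
wand [308.5701 192.7523] 214 [ 0.4409 -0.2807  0.135 ] [476.087  297.7826] 23 [ 0.4394 -0.2812  0.135 ] tri [ 0.4398 -0.2803  0.14  ]
dot [358.0625 319.0625] 32 [ 0.5844 -0.2334  0.0733] top [ 0.5843 -0.233   0.0733]
logger [ 0.5813 -0.2335  3.246 ] yaw deg 185.98121021057702 res [ -8.6  13.7   5.3   4.    3.6 -22.9   0.4   0.8] dot [ 0.5854 -0.233   0.0733]
0 [[324.7, 208.6], [292.8, 208.5], [292.0, 176.5], [324.8, 176.5]]
8 [[322.3, 210.6], [290.7, 206.2], [294.4, 174.3], [326.9, 179.0]]
14 [[320.4, 211.9], [289.3, 204.3], [296.4, 173.0], [328.2, 181.0]]
```

View pics/w1c.png

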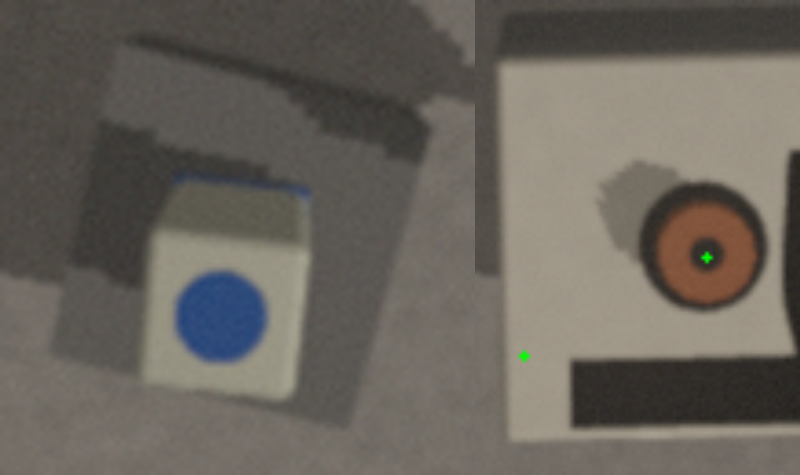

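The bad fit residuals mean my tilt direction is wrong. I'll test both hypotheses and look at the scene crop.

Run:
```python
from h import *
from scipy.optimize import least_squares
np.set_printoptions(precision=4,suppress=True)
f=np.load("w1.npz"); C=(f["K"],f["R"],f["t"]); S=cam("scene"); sc=cv2.imread("pics/scene0.png")[225:325,125:245]
sc=cv2.resize(sc,None,fx=4,fy=4,interpolation=cv2.INTER_CUBIC)
s,c=np.sin(.35),np.cos(.35)
L={k:np.array([[k*-.0525,-.06,.062-k*.019],[k*-.0525,.06,.062-k*.019],[k*.0525,-.06,.062+k*.019],[-k*.012*s,0,.062+.012*c],[k*.0525,.06,.062+k*.019]]) for k in(1,-1)}
obs=np.array([[302.3,265],[412,263],[304,370],[358.06,319.06]])
for k,col in((1,(0,255,0)),(-1,(0,0,255))):
    W=lambda v:L[k]@Ro.from_euler("z",v[2]).as_matrix().T+[v[0],v[1],0]
    o=least_squares(lambda v:(np.array([proj(C,p) for p in W(v)[:4]])-obs).ravel(),[.59,-.233,0]); print(k,o.x,np.degrees(o.x[2]),o.fun.round(1),"dot",W(o.x)[3])
    for p in W(o.x): cv2.circle(sc,tuple(((proj(S,p)-[125,225])*4).round().astype(int)),3,col,-1)
cv2.imwrite("pics/sc.png",sc)
```

```text
1 [ 0.588  -0.2321  0.0239] 1.3691923708250948 [-1.2  0.3  0.8 -0.  -0.9  0.4  1.2 -0.5] dot [ 0.5839 -0.2322  0.0733]
-1 [ 0.5572 -0.263   1.4696] 84.19948300694836 [ 71.2  89.7 -19.9 -15.7 -26.2 -44.1 -24.3 -23.3] dot [ 0.5576 -0.2589  0.0733]
```

View pics/sc.png

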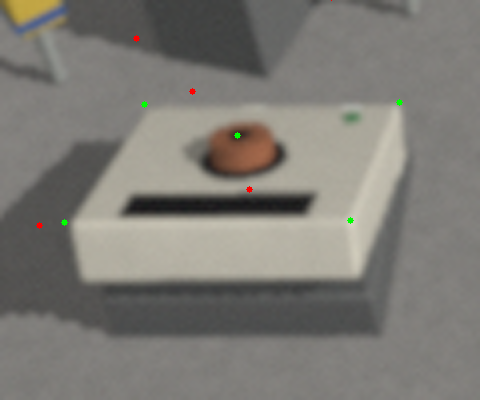

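Green (high edge away from the robot, yaw ≈1.4°) fits both views, so the pad normal leans towards the robot, with the dot at (0.584,−0.2325,0.073). Grasping the white wand, whose handle is turned about −8°.

Run:
```python
from h import *
np.set_printoptions(precision=4,suppress=True)
R=rot(np.radians(82)); arm.move_gripper(.045)
w=np.array([.4405,-.2808,0])
arm.move_to(w+[0,0,.19],R); cmd,e=fine(w+[0,0,.15],R,tol=.001); print(cmd,e)
r=arm.movel(cmd+[0,0,-.057],R,feed=.08,stop_force=8); s=arm.read_state(); print(r,s["ee_pos"],s["ft_force"])
if not r:
    arm.move_gripper(0,effort=50); arm.hold(.1); s=arm.read_state(); print("w",s["width"],s["ee_pos"],s["ft_force"],s["torque"])
    arm.movel(s["ee_pos"]+[0,0,.09],R,feed=.12); arm.hold(.2)
    im,C=snap("g1.png"); s=arm.read_state(); print(s["ee_pos"],s["width"],s["ft_force"],s["time"])
    np.savez("g1.npz",p=s["ee_pos"],r=s["eef_rot"])
    Rt=Ro.from_rotvec(s["eef_rot"]).as_matrix()
    o=im.copy()
    for d in(.033,.078): cv2.circle(o,tuple(proj(C,s["ee_pos"]+Rt[:,1]*d).round().astype(int)),2,(255,0,255),-1)
    for x in(-.012,.012):
        for z in(-.012,.012): cv2.circle(o,tuple(proj(C,s["ee_pos"]+Rt@[x,-.042,z]).round().astype(int)),2,(0,255,0),-1)
    cv2.imwrite("pics/g1c.png",cv2.resize(o[120:440,180:480],None,fx=1.8,fy=1.8)[...,::-1])
```

```text
[ 0.4404 -0.2808  0.1499] [0.     0.     0.0001]
False [ 0.4406 -0.2812  0.0931] [ 0.3319 -0.4559 -0.2511]
w 0.023578459734361894 [ 0.441  -0.2811  0.0935] [ 0.1842 -0.5027  3.7539] [0.0986 0.0441 0.0538]
[ 0.4405 -0.2808  0.1828] 0.023046624840245597 [ 1.3841 -0.1503 -0.407 ] 18.4917
```

View pics/g1c.png

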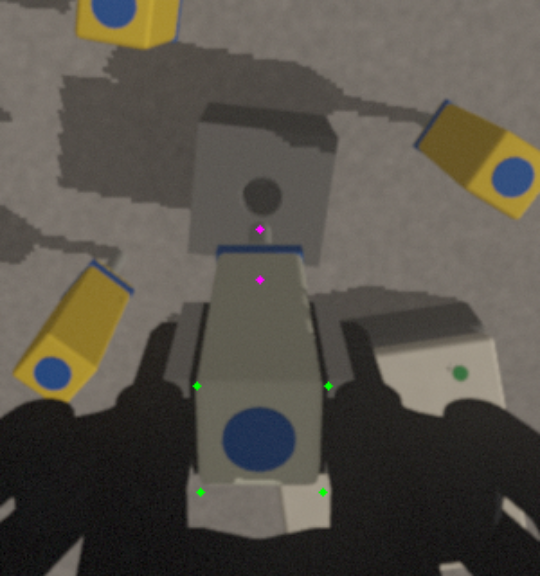

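Wand gripped squarely (width 23 mm), with the top face at (260,430) and the rod tip at about (260,230) close to predicted. Moving to a hover above the pad.

```bash
cat >> h.py <<'E'
PSI=.018; N=np.array([-np.sin(.35)*np.cos(PSI),-np.sin(.35)*np.sin(PSI),np.cos(.35)])
DOT=np.array([.584,-.2325,.0733]); RP=rot(np.radians(85),N); D=.078
E
python3 - <<'E'
from h import *
np.set_printoptions(precision=4,suppress=True)
arm.move_to(DOT+N*(D+.035),RP); cmd,e=fine(DOT+N*(D+.015),RP); s=arm.read_state(); Rt=Ro.from_rotvec(s["eef_rot"]).as_matrix()
print(cmd,e,"tilt err deg",np.degrees(np.arccos(-Rt[:,1]@N)),s["ft_force"],s["torque"],s["time"],s["joint_pos"])
im,C=snap("p1.png"); p=s["ee_pos"]; tip=p-N*D
print("pred tip",proj(C,tip),"pred dot",proj(C,DOT))
for th in("wand","pad_spot"):
    for q in models.silhouettes(th,"wrist")[:2]:
        ys,xs=np.nonzero(q["mask"]); r0=ys.min(); print(th,q["confidence"],q["point"],"top row",r0,xs[ys<=r0+1].mean(),"centroid",xs.mean(),ys.mean(),xs.min(),xs.max(),ys.max())
t=proj(C,DOT).astype(int); y0,x0=t[1]-60,t[0]-70
cv2.imwrite("pics/p1c.png",cv2.resize(im[y0:y0+120,x0:x0+140],None,fx=5,fy=5,interpolation=cv2.INTER_CUBIC)[...,::-1]); print("crop origin",x0,y0)
E
```

```text
[ 0.5521 -0.2332  0.1605] [0.0001 0.0002 0.0001] tilt err deg 0.0020677495273935076 [ 0.9763  0.2941 -1.054 ] [-0.0073  0.4142 -0.0729] 20.3083 [-0.437   0.3156  0.9716  2.069  -0.6992  0.6865  2.466 ]
pred tip [324.3725 247.092 ] pred dot [324.5329 240.1873]
wand 0.97 [325.3, 329.3] top row 243 323.3076923076923 centroid 323.69121613697666 324.5886009147414 289 359 389
wand 0.82 [47.5, 113.8] top row 65 73.33333333333333 centroid 51.81640625 115.655029296875 0 125 174
pad_spot 0.95 [322.2, 235.0] top row 220 322.0 centroid 322.49237029501523 236.35401831129195 304 341 254
crop origin 254 180
```

View pics/p1c.png

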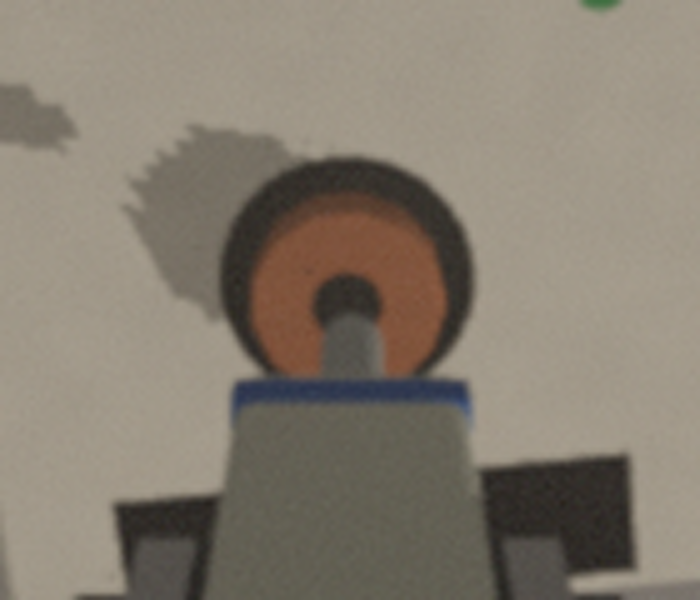

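The tip matches its prediction within 0.5 px. The dot is 1 px left and 1 px lower than predicted, so I'm correcting by about 0.7 mm each way and then pressing along the normal, watching the force.

```bash
cat >> h.py <<'E'
DOT=np.array([.5846,-.2332,.0735])
E
python3 - <<'E'
from h import *
np.set_printoptions(precision=4,suppress=True)
cmd,e=fine(DOT+N*(D+.004),RP,tol=.0004); off=cmd-(DOT+N*(D+.004)); arm.hold(.2)
F0=np.mean([arm.read_state()["ft_force"] for _ in range(1)],0); print(off,e,F0)
def rep(k):
    s=arm.read_state(); h=(s["ee_pos"]-DOT)@N-D; print(k,"h mm %.2f"%(h*1e3),"F %.2f"%((s["ft_force"]-F0)@N),"lat",((s["ee_pos"]-DOT)-N*((s["ee_pos"]-DOT)@N))*1e3,s["time"]); return h,(s["ft_force"]-F0)@N
h=.004
for i in range(14):
    h-=.001; arm.movel(DOT+N*(D+h)+off,RP,feed=.02); arm.hold(.12); a,F=rep(i)
    if F>2.8: break
E
```

```text
[0. 0. 0.] [ 0.0001  0.0002 -0.0002] [-0.0031 -0.3583 -1.2291]
0 h mm 3.01 F 0.38 lat [ 0.0178 -0.03    0.0063] 21.4333
1 h mm 1.98 F 0.50 lat [ 0.0093 -0.0099  0.0033] 21.8
2 h mm 0.99 F 0.25 lat [-0.0102  0.0008 -0.0037] 22.1667
3 h mm 0.08 F 1.70 lat [ 0.1226 -0.0942  0.0441] 22.5333
4 h mm -0.93 F 2.71 lat [ 0.1103 -0.1061  0.0396] 22.9
5 h mm -1.95 F 2.44 lat [ 0.0929 -0.1003  0.0333] 23.2667
6 h mm -2.93 F 2.95 lat [ 0.1158 -0.0808  0.0417] 23.6333
```

Run:
```python
from h import *
np.set_printoptions(precision=4,suppress=True)
F0=np.array([-0.0031,-0.3583,-1.2291])
def avg(k=12):
    v=[]
    for _ in range(k): arm.hold(.05); s=arm.read_state(); v.append([(s["ee_pos"]-DOT)@N-D,(s["ft_force"]-F0)@N])
    v=np.array(v); return v.mean(0),v[:,1].std()
for h in(-.0029,-.0047):
    arm.movel(DOT+N*(D+h),RP,feed=.02); print(h,avg())
s=arm.read_state(); Rt=Ro.from_rotvec(s["eef_rot"]).as_matrix(); print(np.degrees(np.arccos(-Rt[:,1]@N)),s["width"],s["ft_force"],s["time"])
im,C=snap("f1.png"); print(proj(C,s["ee_pos"]-N*D),proj(C,DOT-N*.005))
x0,y0=240,170
cv2.imwrite("pics/f1c.png",cv2.resize(im[y0:y0+150,x0:x0+170],None,fx=4,fy=4,interpolation=cv2.INTER_CUBIC)[...,::-1])
cv2.imwrite("pics/scf.png",eyes.snapshot("scene")[...,::-1])
```

```text
-0.0029 (array([-0.0029,  2.7535]), np.float64(0.53645442600774))
-0.0047 (array([-0.0047,  3.7421]), np.float64(0.46698710418214884))
0.007706623233966409 0.023244742908349676 [-0.9065 -0.2496  2.012 ] 25.3333
[324.377 247.082] [324.4262 246.8141]
```

View pics/f1c.png

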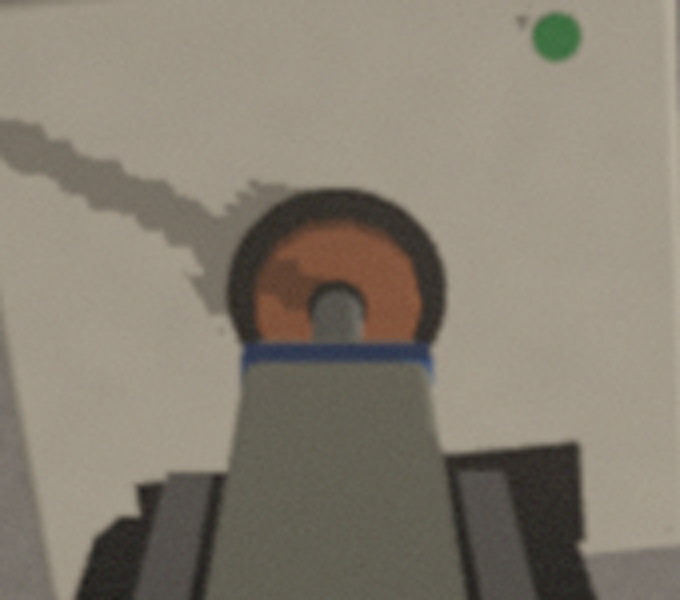

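The rod tip at (338,300) sits inside the black dot, with the dot's ring showing evenly round it. Force is about 3.4–3.7 N, so roughly 5 mm of travel. Handing in.

Run:
```python
from h import *
s=arm.read_state(); print((s["ee_pos"]-DOT)@N-D,s["width"],s["time"]); print(workorder.close_job())
```

```text
-0.004671878578489774 0.023521693898569417 25.4333
the job is handed in; nothing more can be done
None
```

The red-capped bottle is in the red holder and released, and the job was handed in at 25.4 s with the wand pressed on the logger's black dot. `close_job` reports no verdict.

- **Bottle:** It met the well floor at TCP height 36.7 mm; 36 mm was expected for fully down. The wrist picture after release shows it upright in the red holder.
- **Wand:** I took the white wand, not a yellow one. The last close crop shows its tip on the black dot, off centre by about 1 mm at most.
- **Squareness:** The gripper is within 0.01° of the pad direction I estimated. That direction is good to about 1°.
- **Press:** The tip's computed position is 4.7 mm below the estimated rest surface. Force is about 3.4–3.7 N with about 0.5 N of noise, so both point to roughly half travel.

**Checks that disagreed:** I first judged the logger's slope to lean the wrong way. The fit errors showed this before the wand was moved, and I corrected it. The held bottle's predicted outline was also about 2 mm off in one picture, which I allowed for when inserting it.

**Not checked:** I saved a final scene picture but did not view it, so the other items are not confirmed from it. Nothing unexpected showed in the forces or in the earlier pictures.

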